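# Turn the parts carousel to the sample's kind and hold it

### The arm

A 7-joint arm with a two-finger parallel gripper is mounted at the origin on a cart in front of the work surface, level with it; the furniture and walls round the work are solid. World frame = base frame: x ahead of the robot, y to its left, z up, the work surface at z = 0. Lengths are in m, angles in rad, forces in N, time in s.
With the tool pointing down it reaches from about 0.425 to 0.975 m from the base axis. Payload 16.7 kg.
Tool frame: the origin (TCP) lies on the mounting face of the last link; the fingertips stand 173 mm ahead of it and the grasp point (between the pads) lies 155 mm ahead of it (r.nose_length is the distance from the TCP to the fingertips, in m); z points along the fingers, y is the line along which they close (so a half turn about z gives the same grasp; the last joint's range is limited). The gripper opens to 85 mm and grips with 20 to 120 N. Pads are 22 mm wide; open, the fingers measure 114 mm over their backs; the gripper's body (76 mm by 85 mm) begins 54 mm behind the grasp point. The pads swing forward as they close: fully open they stand 13 mm farther back than shut.
Start: joints at [1.093, 0.426, 0.074, 1.606, -0.034, 1.111, -0.067], TCP at [0.218, -0.639, 0.405] pointing down, gripper open.
Joint ranges: [-2.85, 2.85], [-0.5, 2.14], [-1.23, 1.37], [0.21, 2.46], [-1.02, 4.16], [0.16, 2.05], [-2.73, 2.73]. Speed limits (rad/s): [1.89, 1.89, 2.39, 2.39, 3.01, 3.01, 3.01].

### API

Orientations are given as [roll, pitch, yaw] about the fixed x, y, z axes, in that order (R = Rz(yaw) Ry(pitch) Rx(roll)).
In Python, from rig import telemetry, eyes, r gives the robot as it stands.
- The arm moves only by the tool arm_command, never from a script. Its arguments are lists of equal length, an entry for each row: "linear": the shift along the tool's x, y, z in mm, a list of three; "twist": the turn about the tool's z in degrees; "claw": the closure, from -1 (fully open) to 1 (shut), so that 0 is half open. A call has 1 to 20 rows; each row is the pose to reach, as a shift and turn from the pose commanded when the call began, along the tool's axes at that moment; what a row does not reach only later rows make up. A row lasts 1/10 s, in which the tool goes at most 50 mm and 8.59 degrees, less where a joint would pass 70% of its speed; a pose out of reach is approached as far as the arm can. A call with a gripper value outside its range is refused whole. The fingers move at their own pace and stop on an object; "squeeze" is the grip in N (left out, the last holds). Time passes only in rows, so rows that repeat a pose let the fingers close. It gives the time, the measured TCP pose, the force, the opening and the grip force at its end, in the units of the state.
- telemetry.read_state(): the state, without advancing time (a new reading comes with each control period).
- eyes.get_image(name): name is "scene" or "top" or "wrist"; returns a dict with "frame" (400x640x3 uint8, red, green, blue), "fx", "fy", "cx", "cy" (pixels), "k1" (the pictures are not rectified: a ray, as slopes to the right and down, at radius r is drawn at 1 + k1 r^2 times it, then the intrinsics apply), "R" (3x3) and "t" (3): a world point X has camera coordinates R X + t. Camera axes: x right, y down, z forward; pixel columns grow to the right and rows downward; lengths in m; the calibration is good to about 2 mm. A picture is of the moment at which its call begins. There is no depth.
- r.job_done(): hands the job in; it is judged then, once.
The state is a dict: "t": time; "joints": joint angles; "dq": joint speeds; "joint_torque": joint torques, N m; "position": TCP position; "orientation": TCP orientation; "contact_force": force on the tool from outside, world axes, zero at the start; "torque": the same for the moment, N m; "opening": opening from 0.0 (shut) to 1.0 (fully open); "finger_force": force on a finger pad.
Only numpy, scipy, OpenCV 4.12 (cv2) and the standard library are available. Lean on these libraries where they do the work, as an engineer would, in place of code of your own. Each camera call takes 0.05 s, during which the arm holds its last target. There are 200 camera calls.

### The job

One part stands as a sample inside the steel ring on the bench. Turn the carousel by the wooden cross-bar on its post until the part of the same kind on the turntable stands squarely at the front, in line with the fixed pointer, and finish while still gripping the bar, holding the turntable still there. Keep the parts standing in their cups, and leave everything else on the bench where it is.

Things in the scene. Friction and masses are not known exactly. Their poses are not given: they have to be found in the camera images.
- foot: Fixed foot of the carousel: dark steel disc 244 mm across, 10 mm thick, on the bench, with a tongue on its front edge that carries the pointer. Origin: centre of its underside, on the carousel's vertical axis. Its own -x axis runs from the axis to the pointer: that is the carousel's front. The foot may stand turned a little either way.
- pointer_tip (a point): Tip of the fixed metal cone pointer on the tongue of the foot, 118 mm in front of the axis, 27 mm above the bench; it points at the axis. Marks the front.
- bar (a point): Wooden cross-bar, 64 mm long (its own x axis), 16 mm thick (y), 32 mm high (z), at the top of the carousel's central post (18 mm diameter). This point: the middle of the bar, on the axis, 146 mm above the bench; bottom of the bar at 130 mm. It is fixed to the turntable and turns with it. Nothing on the turntable stands higher than 110 mm, so the bar can be gripped across its thickness from above.
- turntable (a joint): Angle of the turntable in rad, 0 at the start, growing anticlockwise seen from above; it turns either way without a stop for nearly two full turns. It turns freely (friction about 0.05 N m and a little damping) and stays where it is left. Wooden disc 224 mm across, top 34 mm above the bench, with three shallow metal cups (49 mm inside, 22 mm high) at 120 degrees round the axis, their centres 78 mm from it; one part stands loose in each cup, and jerky turning can rock it.
- can_centre (a point): The can capacitor on the turntable: smooth grey upright cylinder with two small studs on top, 35 mm diameter, 73 mm high. This point is its centre, half-way up. Stands loose in one of the three cups (which one varies).
- insulator_centre (a point): The insulator on the turntable: white porcelain insulator with a narrow waist, 47 mm diameter, 50 mm high. This point is its centre, half-way up. Stands loose in one of the three cups (which one varies).
- fuse_centre (a point): The screw fuse on the turntable: slim white ceramic screw fuse with a narrower capped neck, 25 mm diameter, 49 mm high. This point is its centre, half-way up. Stands loose in one of the three cups (which one varies).
- sample_ring: Fixed flat steel ring lying on the bench beside the carousel, 86 mm outside, 72 mm inside, 12 mm high. Origin: its centre, on the bench. Exactly one part stands inside it: the sample.
- loose_can_centre (a point): The can capacitor on the bench, same kind as the one on the turntable: smooth grey upright cylinder with two small studs on top, 35 mm diameter, 73 mm high. This point is its centre, half-way up. It stands either inside the steel ring (then it is the sample) or elsewhere on the bench. Leave it alone.
- loose_insulator_centre (a point): The insulator on the bench, same kind as the one on the turntable: white porcelain insulator with a narrow waist, 47 mm diameter, 50 mm high. This point is its centre, half-way up. It stands either inside the steel ring (then it is the sample) or elsewhere on the bench. Leave it alone.
- loose_fuse_centre (a point): The screw fuse on the bench, same kind as the one on the turntable: slim white ceramic screw fuse with a narrower capped neck, 25 mm diameter, 49 mm high. This point is its centre, half-way up. It stands either inside the steel ring (then it is the sample) or elsewhere on the bench. Leave it alone.
- gear: Steel gear lying on the bench, 68 mm diameter, 24 mm thick; bystander. Origin: centre of its underside.
- tee_fitting: Rusty pipe tee lying on the bench, 53x80x32 mm; bystander. Origin: centre of its underside.
Not all that is in view belongs to the job. Leave any orange or turquoise look-alike of the sample_ring alone.

How it is judged:
At the end, for the whole second after the job is handed in: The turntable's part of the sample's kind is at the front, within 12 mm sideways of the line from axis to pointer; the fingers grip the bar (over 3 N); the turntable is still (under 0.05 rad/s); all three parts stand upright (0.2 rad) in their cups, 55 to 100 mm from the axis (((horizontal distance between loose_can_centre and sample_ring below 0.03 m and x of can_centre in the frame of foot below -0.05 m and y of can_centre in the frame of foot between -0.012 and 0.012 m) or (horizontal distance between loose_insulator_centre and sample_ring below 0.03 m and x of insulator_centre in the frame of foot below -0.05 m and y of insulator_centre in the frame of foot between -0.012 and 0.012 m) or (horizontal distance between loose_fuse_centre and sample_ring below 0.03 m and x of fuse_centre in the frame of foot below -0.05 m and y of fuse_centre in the frame of foot between -0.012 and 0.012 m)) and contact force between the fingers and turntable_c0 above 3 N and velocity of joint turntable between -0.05 and 0.05 rad/s and horizontal distance between can_centre and foot between 0.055 and 0.1 m and angle between each of can_centre, insulator_centre, fuse_centre's own z axis and vertical below 0.2 rad and horizontal distance between insulator_centre and foot between 0.055 and 0.1 m and horizontal distance between fuse_centre and foot between 0.055 and 0.1 m); the arm keeps its last pose, push and grip.
It fails at once if a part on the turntable is tipped over (angle between any of can_centre, insulator_centre, fuse_centre's own z axis and vertical above 0.6 rad).
It fails at once if a part on the bench is moved by more than 20 mm (distance of any of loose_can_centre, loose_insulator_centre, loose_fuse_centre from where it was at the start of the episode above 0.02 m).
It fails at once if the gear or the tee is moved by more than 20 mm (distance of any of gear, tee_fitting from where it was at the start of the episode above 0.02 m).
It also fails if it takes over 45 s, if anything falls off the work surface, if the arm or the gripper's body presses on something with over 40 N, if the wrist force passes 120 N, or if a joint passes its speed limit or range.

## Working session

There is one attempt and no reset: what is moved stays moved. The work goes in short steps, Python scripts to look and compute and a tool call to move; the robot and the scene stay as the last step left them, time stands still between calls to the robot, and variables do not carry over. Pictures are saved under pics/ and viewed, at most 10 in all, crops included, and the job is handed in when it is done.

Besides the shell and the picture viewer there is one more tool, called in YAML: its name, and indented under it one key for each argument. arm_command: Moves the arm, as the interface text tells. Its arguments: {"type":"object","properties":{"linear":{"type":"array"},"twist":{"type":"array"},"claw":{"type":"array"},"squeeze":{"type":"number"}},"required":["linear","twist","claw"]}

```bash
mkdir -p pics
cat > h.py <<'E'
import numpy as np, cv2
from rig import telemetry, eyes, r
def grab(n,f):
    d=eyes.get_image(n); cv2.imwrite(f,cv2.cvtColor(d["frame"],cv2.COLOR_RGB2BGR))
    np.savez(f[:-4]+'.npz',**{k:np.array(v) for k,v in d.items() if k!="frame"}); return d
def pix2w(d,u,v,z):
    xd=np.array([(u-d["cx"])/d["fx"],(v-d["cy"])/d["fy"]]); x=xd.copy()
    for _ in range(30): x=xd/(1+d["k1"]*(x@x))
    R=np.array(d["R"]);t=np.array(d["t"]);c=-R.T@t; w=R.T@np.array([x[0],x[1],1])
    return c+w*(z-c[2])/w[2]
def w2pix(d,X):
    c=np.array(d["R"])@np.array(X)+d["t"]; s=c[:2]/c[2]; s=s*(1+d["k1"]*(s@s))
    return float(d["fx"]*s[0]+d["cx"]),float(d["fy"]*s[1]+d["cy"])
E
python3 - <<'E'
from h import *
for n in("top","scene"):
    d=grab(n,f"pics/{n}0.png"); print(n,-np.array(d["R"]).T@d["t"],d["fx"],d["k1"])
s=telemetry.read_state();print(s["t"],s["position"],s["orientation"],s["joints"])
E
```

```text
top [0.28758031 0.12850769 1.54208105] 429.66845275075633 -0.04709768730827284
scene [-0.60487962  1.05905049  1.01281544] 518.7486153694581 -0.07416802958072585
0.1 [ 0.21789321 -0.63868056  0.40406701] [-3.14041573e+00  6.90290231e-05  3.28778199e-01] [ 1.09249424  0.42667645  0.07386336  1.60656368 -0.03412107  1.11079107
 -0.06707287]
```

View pics/top0.png

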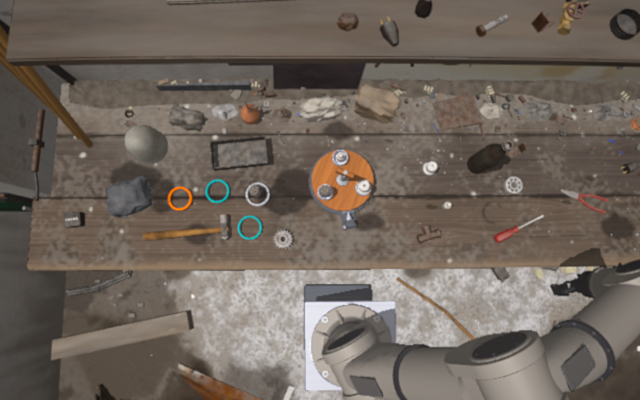

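View pics/scene0.png

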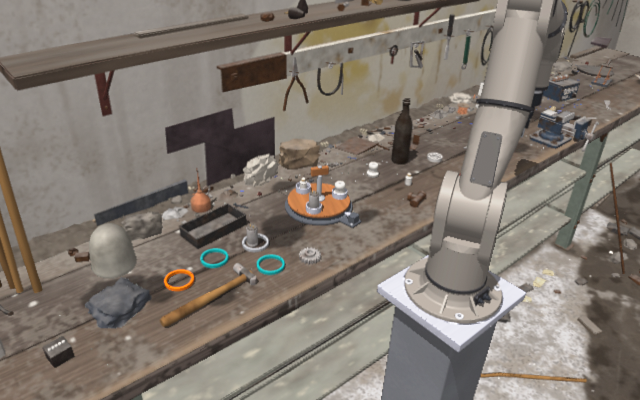

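The top picture shows the carousel at about (342,181), its pointer at (349,217) and the steel ring at (258,194), which holds a grey part. I'll zoom in on both.

Run:
```python
import cv2,numpy as np
t=cv2.imread("pics/top0.png");s=cv2.imread("pics/scene0.png")
a=cv2.resize(t[135:245,290:400],(600,600),interpolation=cv2.INTER_CUBIC)
b=cv2.resize(s[160:260,230:370],(784,560),interpolation=cv2.INTER_CUBIC)
cv2.imwrite("pics/c1.png",a);cv2.imwrite("pics/c2.png",b)
```

```text
(no output)
```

View pics/c1.png

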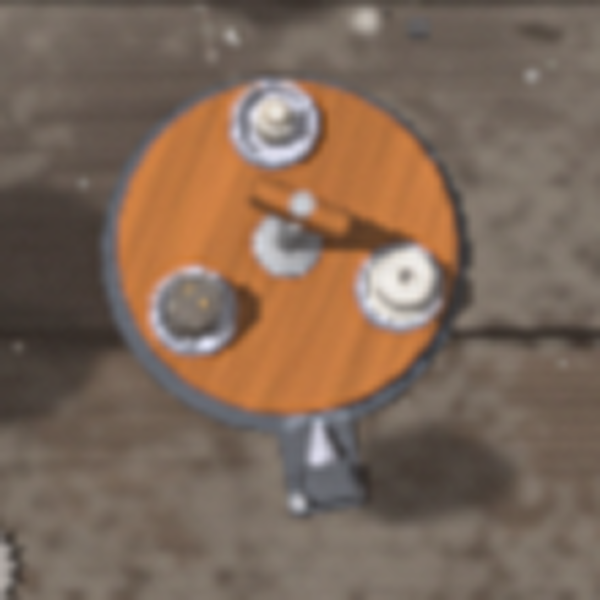

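View pics/c2.png

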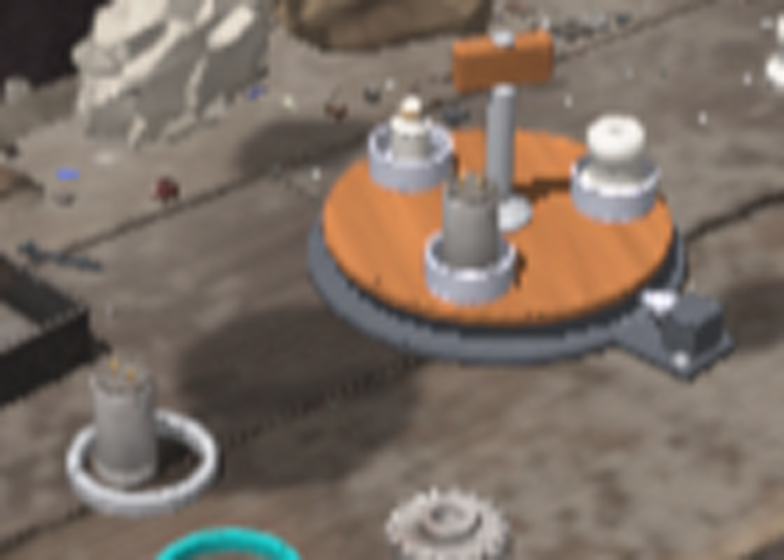

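The sample is the grey can. In the crop of the top view, the can on the turntable is at (194,308) and the pointer at (318,440). The bar runs from (253,193) to (350,222).

Run:
```python
from h import *
d=dict(np.load("pics/top0.npz")); f=110/600
P=lambda x,y,z: pix2w(d,290+(x+.5)*f-.5,135+(y+.5)*f-.5,z)
im=cv2.imread("pics/top0.png"); hsv=cv2.cvtColor(im,cv2.COLOR_BGR2HSV)
m=cv2.inRange(hsv,(5,130,100),(20,255,255)); m[:,:300]=0;m[:,385:]=0;m[:140]=0;m[225:]=0
c=np.vstack(cv2.findContours(m,cv2.RETR_EXTERNAL,cv2.CHAIN_APPROX_NONE)[0]); h=cv2.convexHull(c)[:,0]
W=np.array([pix2w(d,u,v,.034)[:2] for u,v in h]); 
s=np.linalg.lstsq(np.c_[2*W,np.ones(len(W))],(W**2).sum(1),rcond=None)[0]; C=s[:2]
print("axis disc",C,"r",np.sqrt(s[2]+C@C))
print("knob/bar",P(303,203,.164)[:2])
ang=lambda p:np.degrees(np.arctan2(*(p[:2]-C)[::-1]))
for n,x,y,z in [("tip",318,422,.027),("cone base",321,465,.027),("can cup",194,310,.056),("fuse cup",276,123,.056),("ins cup",401,285,.056),("can top",193,306,.107)]:
    p=P(x,y,z);print(n,p[:2],np.linalg.norm(p[:2]-C),ang(p))
a=P(253,193,.16);b=P(350,222,.16);print("bar",a,b,np.linalg.norm(a-b),np.degrees(np.arctan2(*(a-b)[[1,0]])))
```

```text
axis disc [0.5784611  0.02350419] r 0.110418000391148
knob/bar [0.57947906 0.02300739]
tip [0.46285399 0.00532056] 0.11702841707116791 -171.0612845507583
cone base [0.43474375 0.00388676] 0.1450500628028264 -172.22715989968458
can cup [0.53249228 0.08615967] 0.07770998893237617 126.26660404834622
fuse cup [0.65568371 0.03139885] 0.07762509819114434 5.837212645144223
ins cup [ 0.5480257  -0.04762857] 0.07737042885526316 -113.16451545534622
can top [0.52660832 0.08820773] 0.08291718525452706 128.7083454078817
bar [0.58663616 0.05278278 0.16      ] [ 0.56850038 -0.00544294  0.16      ] 0.060984761752745274 72.69956198779359
```

Measurements agree with the given sizes: disc radius 110 mm, cups at 77.5 mm, tip at 117 mm. The can needs about +62° anticlockwise. I'll move above the bar first, aligned across its thickness.

arm_command:
  linear:
    - [14,-13,0]
    - [42,-38,0]
    - [75,-69,0]
    - [108,-99,0]
    - [141,-130,0]
    - [174,-160,0]
    - [207,-190,0]
    - [240,-221,0]
    - [273,-251,0]
    - [306,-281,0]
    - [339,-311,0]
    - [372,-342,0]
    - [405,-372,0]
    - [438,-402,0]
    - [471,-433,0]
    - [504,-463,0]
    - [532,-488,0]
    - [548,-503,0]
    - [556,-510,0]
    - [556,-510,0]
  twist: [-1,-4,-7,-10,-13,-16,-19,-22,-25,-28,-31,-34,-37,-40,-43,-46,-49,-52,-54,-54]
  claw: [-1,-1,-1,-1,-1,-1,-1,-1,-1,-1,-1,-1,-1,-1,-1,-1,-1,-1,-1,-1]
  squeeze: 40

```text
t: 2.1
position: [0.5796, 0.0237, 0.4044]
orientation: [-3.141, 0.0, 1.273]
contact_force: [0.5, -0.4, -0.2]
opening: 1.0
finger_force: 0.0
```

Run:
```python
from h import *
d=grab("wrist","pics/w1.png")
s=telemetry.read_state();print(s["t"],s["position"],np.degrees(s["orientation"]),s["joints"])
C=[.579,.0235]; a=np.radians(72.7);u=np.array([np.cos(a),np.sin(a)])
for k in(-.032,0,.032): print(w2pix(d,[C[0]+k*u[0],C[1]+k*u[1],.162]))
print(w2pix(d,[.4629,.0053,.027]))
```

```text
2.15 [0.57928653 0.02246274 0.40439132] [-1.79962415e+02  3.57297856e-02  7.27813588e+01] [ 0.24255683  0.30939626 -0.47833464  1.79966325  0.16055566  1.0717611
 -0.59417762]
(326.23800358934517, 257.9706636428195)
(326.44405312873465, 211.7090987499687)
(326.66539610626097, 161.3497757562639)
(224.07077461968277, 216.10334582590446)
```

View pics/w1.png

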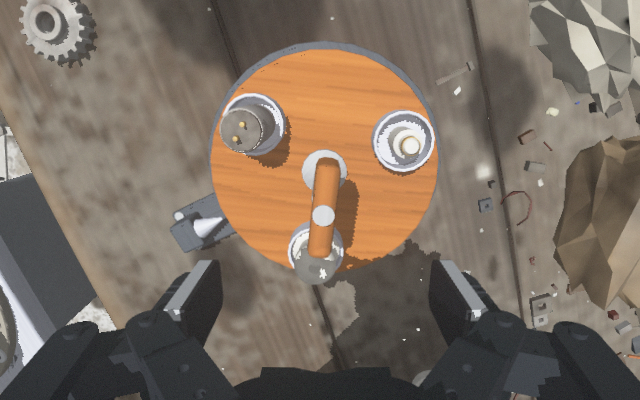

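The wrist view shows the bar from (327,162) to (320,256), with its knob at (323,215). The pointer tip is near (224,218), and the can is at upper left with its cup at (252,124). The bar leans about 4° from my estimate, so I'll refine it.

Run:
```python
from h import *
d=dict(np.load("pics/w1.npz")); im=cv2.imread("pics/w1.png"); 
cv2.imwrite("pics/w1c.png",cv2.resize(im[90:290,160:450],(798,550),interpolation=cv2.INTER_CUBIC))
```

```text
(no output)
```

View pics/w1c.png

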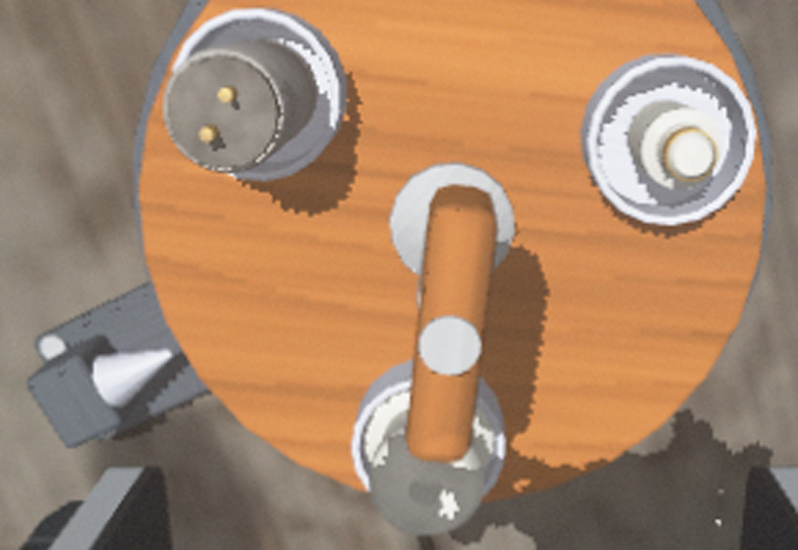

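Run:
```python
from h import *
d=dict(np.load("pics/w1.npz")); fx=290/798;fy=200/550
P=lambda x,y,z: pix2w(d,160+(x+.5)*fx-.5,90+(y+.5)*fy-.5,z)[:2]
C=P(450,346,.165); B=P(452,220,.036); print("knob",C,"post flange",B)
a=P(461,207,.162);b=P(439,456,.162);print("bar mid",(a+b)/2,np.linalg.norm(a-b),np.degrees(np.arctan2(*(a-b)[::-1])))
A=np.array([.5785,.0232])
for n,x,y,z in [("tip",172,355,.027),("base",103,383,.027),("can cup",262,95,.056),("fuse cup",669,139,.056),("cantop",222,111,.107)]:
    p=P(x,y,z);
    for c in (A,B): q=p-c;print(n,p,np.linalg.norm(q),np.degrees(np.arctan2(q[1],q[0])))
```

```text
knob [0.57665421 0.02270636] post flange [0.57682258 0.02346794]
bar mid [0.57690711 0.02392191] 0.06023370359901112 68.00849028998442
tip [0.45990677 0.00313827] 0.120278125814688 -170.39850577326334
tip [0.45990677 0.00313827] 0.11867013989476018 -170.13586712018753
base [4.30094445e-01 3.26542628e-04] 0.1501579293638615 -171.23806091850213
base [4.30094445e-01 3.26542628e-04] 0.14854181026698765 -171.0373566162396
can cup [0.53226445 0.084534  ] 0.076808754836647 127.01016615658153
can cup [0.53226445 0.084534  ] 0.075594243806486 126.11714147649519
fuse cup [0.65316659 0.03263101] 0.07525983734967633 7.198812179308497
fuse cup [0.65316659 0.03263101] 0.07689193343617233 6.844097606551708
cantop [0.53131334 0.08523483] 0.07794165559155747 127.25835574074148
cantop [0.53131334 0.08523483] 0.07672183614282528 126.3824242840365
```

The axis is at about (0.578, 0.0235), the bar at 68°, the front at 189° and the can at 126.4°, so the turn is about 62.5°. I'll go down and grip.

arm_command:
  linear:
    - [0,-1,5]
    - [0,-1,15]
    - [0,-1,30]
    - [0,-1,45]
    - [0,-1,60]
    - [0,-1,75]
    - [0,-1,88]
    - [0,-1,97]
    - [0,-1,101]
    - [0,-1,101]
    - [0,-1,101]
    - [0,-1,101]
    - [0,-1,101]
    - [0,-1,101]
    - [0,-1,101]
    - [0,-1,101]
    - [0,-1,101]
    - [0,-1,101]
    - [0,-1,101]
    - [0,-1,101]
  twist: [1,2,3,4,4.5,4.5,4.5,4.5,4.5,4.5,4.5,4.5,4.5,4.5,4.5,4.5,4.5,4.5,4.5,4.5]
  claw: [-1,-1,-1,-1,-1,-1,-1,-1,-1,-1,-0.6,-0.3,0,0.2,0.35,0.5,0.6,0.8,1,1]
  squeeze: 40

```text
t: 4.15
position: [0.5783, 0.0237, 0.3039]
orientation: [-3.141, 0.0, 1.193]
contact_force: [-4.7, 0.6, 5.9]
opening: 0.177
finger_force: 39.6
```

arm_command:
  linear:
    - [0,0,0]
    - [0,0,0]
    - [0,0,0]
    - [0,0,0]
    - [0,0,0]
    - [0,0,0]
    - [0,0,0]
    - [0,0,0]
    - [0,0,0]
    - [0,0,0]
    - [0,0,0]
    - [0,0,0]
    - [0,0,0]
    - [0,0,0]
    - [0,0,0]
    - [0,0,0]
    - [0,0,0]
    - [0,0,0]
    - [0,0,0]
    - [0,0,0]
  twist: [-0.2,-0.6,-1.2,-2,-3,-4.5,-6,-8,-10,-12,-14,-16,-18,-20,-22,-24,-26,-28,-30,-32]
  claw: [1,1,1,1,1,1,1,1,1,1,1,1,1,1,1,1,1,1,1,1]

```text
t: 6.15
position: [0.578, 0.0238, 0.3039]
orientation: [-3.14, 0.0, 1.753]
contact_force: [-8.0, -0.1, 7.5]
opening: 0.179
finger_force: 40.0
```

arm_command:
  linear:
    - [0,0,0]
    - [0,0,0]
    - [0,0,0]
    - [0,0,0]
    - [0,0,0]
    - [0,0,0]
    - [0,0,0]
    - [0,0,0]
    - [0,0,0]
    - [0,0,0]
    - [0,0,0]
    - [0,0,0]
    - [0,0,0]
    - [0,0,0]
    - [0,0,0]
    - [0,0,0]
    - [0,0,0]
    - [0,0,0]
    - [0,0,0]
    - [0,0,0]
  twist: [-2,-4,-6,-8,-10,-12,-14,-16,-18,-20,-22,-24,-26,-27.5,-28.5,-29.3,-29.9,-30.3,-30.5,-30.5]
  claw: [1,1,1,1,1,1,1,1,1,1,1,1,1,1,1,1,1,1,1,1]

```text
t: 8.15
position: [0.5778, 0.0237, 0.3038]
orientation: [-3.14, -0.001, 2.284]
contact_force: [-9.7, -0.5, 10.8]
opening: 0.182
finger_force: 40.3
```

Run:
```python
from h import *
d=grab("top","pics/top1.png");e=grab("scene","pics/scene1.png")
a=cv2.imread("pics/top1.png")[135:245,290:400];b=cv2.imread("pics/scene1.png")[150:250,270:370]
cv2.imwrite("pics/c3.png",np.hstack([cv2.resize(x,(400,400),interpolation=cv2.INTER_CUBIC) for x in(a,b)]))
s=telemetry.read_state();print(s["t"],s["position"],np.degrees(s["orientation"]),s["finger_force"],s["dq"])
```

```text
8.25 [0.57785274 0.02372676 0.30387878] [-1.79895050e+02 -3.95714245e-02  1.30839145e+02] 40.263215876184404 [-0.00130964 -0.00107459  0.00017164 -0.00030507  0.00134231  0.00089199
 -0.00119353]
```

View pics/c3.png

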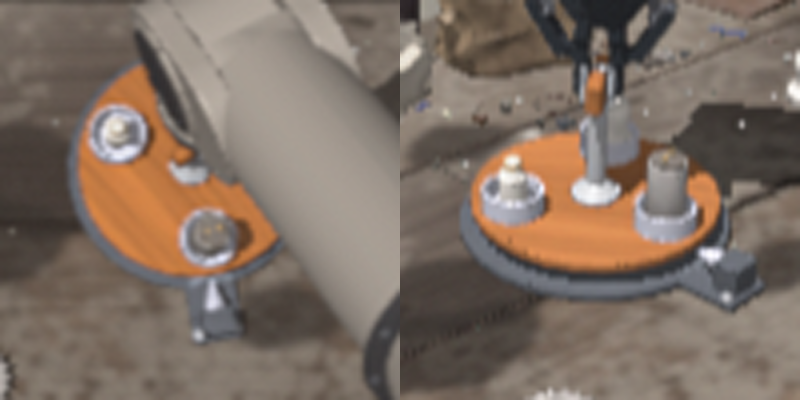

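The can now stands at (210,235) in the crop, in line with the pointer at (212,290), and all three parts are upright. I'll put a number on the alignment.

Run:
```python
from h import *
d=dict(np.load("pics/top1.npz")); f=110/400
P=lambda x,y,z: pix2w(d,290+(x+.5)*f-.5,135+(y+.5)*f-.5,z)[:2]
A=np.array([.5785,.0235])
for n,x,y,z in [("cup",209,237,.056),("fuse cup",118,134,.056),("can top",212,234,.107),("tip",212,282,.027),("base",213,310,.027)]:
    q=P(x,y,z)-A;print(n,np.linalg.norm(q),np.degrees(np.arctan2(q[1],q[0])))
```

```text
cup 0.07747885455256782 -169.6767926498045
fuse cup 0.07707660476932966 70.73362441644429
can top 0.08177747833043707 -171.10182952642785
tip 0.11789930098577746 -171.05713731698998
base 0.14513528421556635 -172.5584953937019
```

```bash
python3 -c "
from rig import r
print(r.job_done())"
```

```text
the job is handed in; nothing more can be done
None
```

I turned the carousel until the can (the sample's kind) was in line with the pointer, to within about 2° (roughly 3 mm), and handed the job in at about 8 s with the bar still gripped at 40 N; `job_done()` returned no verdict.

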